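# Nest the cups off the hatch and hold the dust-trap hatch at the index mark

## Robot

A 6-joint arm with a two-finger parallel gripper is mounted at the origin on a cart in front of the work surface, level with it; the furniture and walls round the work are solid. World frame = base frame: x ahead of the robot, y to its left, z up, the work surface at z = 0. Lengths are in m, angles in rad, forces in N, time in s.
With the tool pointing down it reaches from about 0.35 to 0.85 m from the base axis. Payload 8.1 kg.
Tool frame: the origin (TCP) lies at the very end of the fingers, on their centre line; the grasp point (between the pads) lies 19 mm behind it; z points along the fingers, y is the direction in which the jaws open and shut (so a half turn about z gives the same grasp; the last joint's range is limited). The gripper opens to 93 mm and grips with 3 to 60 N. Pads are 15 mm wide; open, the fingers measure 128 mm over their backs; the gripper's body (75 mm by 188 mm) begins 65 mm behind the grasp point.
Start: joints at [1.259, 0.13, 1.488, -0, 1.523, -0.085], TCP at [0.135, 0.585, 0.219] pointing down, gripper open.
Joint ranges: [-2.96, 2.96], [-0.89, 2.26], [0.02, 2.5], [-1.34, 4.48], [0, 2.73], [-2.66, 2.66]. Speed limits (rad/s): [2.39, 2.39, 2.79, 3.14, 3.14, 3.14].

## Interface

Orientations are given as a rotation vector (axis times angle).
In Python, from plant import robot gives the robot as it stands.
- The arm moves only by the tool jog_arm, never from a script. Its argument "commands" is a list of rows, each a list of 3 entries, a list of its own where there are three numbers: the shift along the world's x, y, z scaled (see below), then the turn, a rotation vector about the world's x, y, z scaled (see below), then the closure, from -1 (fully open) to 1 (shut), so that 0 is half open. In form: [[[tx, ty, tz], [ax, ay, az], hand], ...]. A call has 1 to 10 rows; each row is the pose to reach, as a shift and turn from the pose measured when the call began, turning the shorter way round; what a row does not reach only later rows make up. The controller multiplies each number of a shift by 0.6 m and each number of a turn by 2 pi rad. A row lasts 1/8 s, in which the tool goes at most 62.5 mm and 10.7 degrees, less where a joint would pass 70% of its speed; a pose out of reach is approached as far as the arm can. A call with a number of a shift or a turn outside -1 to 1 is refused whole. A call with a gripper value outside its range is refused whole. The fingers move at their own pace and stop on an object; "newtons" is the grip in N (left out, the last holds). Time passes only in rows, so rows that repeat a pose let the fingers close. It gives the time, the measured TCP pose, the force and the opening at its end, in the units of the state.
- robot.read_state(): the state, without advancing time (a new reading comes with each control period).
- robot.read_camera(name): name is "scene" or "top" or "wrist"; returns a dict with "pixels" (420x560x3 uint8, red, green, blue), "fovy" (degrees; the focal length in pixels is half the picture's height over the tangent of half this angle, whatever the lens; pixels are square), "cx", "cy" (the principal point, pixels), "rvec" (rotation vector, rad) and "tvec" (3), from world to camera coordinates, as OpenCV has them; the wrist camera has in their place "tool_from_camera" (4x4, takes a point from camera to tool coordinates, whose origin is the TCP and whose axes are the flange's). Camera axes: x right, y down, z forward; pixel columns grow to the right and rows downward; lengths in m; the calibration is good to about 2 mm. A picture is of the moment at which its call begins: read the wrist's pose just before it. There is no depth.
- robot.close_job(): hands the job in, once; it reports no verdict.
Trained networks look in the newest picture that a camera, given by its name, has taken for a name from the list of things; names that differ only in an ending like _2 or _b are one class to them, and where a whole thing is asked for, a point or a joint stands for the part that bears it (a point fixed in the world has none). Each returns a list of dicts, best first, with "p" (0 to 1); they miss things now and then, are a little off and sometimes report something else, mostly with a low value. They report only what shows in the picture. A call takes as long as a camera call. They do not tell look-alikes from the thing itself.
- robot.trace(camera, name): "pixels" (420x560 bool, what is visible of it) and "uv" ([column, row] in pixels, amid what is visible of it).
The state is a dict: "t": time; "q": joint angles; "dq": joint speeds; "joint_torque": joint torques, N m; "tool_pos": TCP position; "orientation": TCP orientation; "force": force on the tool from outside, world axes, zero at the start; "wrist_torque": the same for the moment, N m; "opening": finger opening in m.
Only numpy, scipy, OpenCV 4.12 (cv2) and the standard library are available. Lean on these libraries where they do the work, as an engineer would, in place of code of your own. Each camera call takes 0.05 s, during which the arm holds its last target.

## Task

Two steel mixing cups were left standing on the hatch of the dust trap: clear them off by nesting all three cups upright in size order where the large one stands on the table, the medium cup fully down in the large one and the small cup fully down in the medium one. Only then raise the hatch by its handle until it lies exactly alongside the index arm at its side (same angle to within about 4 degrees), and finish while holding it still there, for it falls shut when let go. Do not shift the index arm, and leave the mug, the piece of square tube and the stop block alone.

Things in the scene. Friction and masses are not known exactly. Their poses are not given: they have to be found in the camera images.
- dust_trap: grey sheet-metal box 200 x 260 x 92 mm with the hatch shut, fixed to the table (thin foot plate 230 x 262 mm). Origin: centre of its underside. Its x axis points from the handle side (near the robot) to the hinge side, y to the left along the hinge, z up. A fixed aluminium quadrant arc with tick marks (radius 105 mm about the hinge) stands upright at its -y side, 135 mm from the middle.
- hatch_hinge (a point): middle of the hinge axis of hatch and index arm, at (100, 0, 89) mm in the dust trap's frame; the axis runs along the dust trap's y.
- hatch (a joint): hinge of the flat steel hatch, the lid of the dust trap, 200 mm from hinge to front edge, 256 mm wide, 6 mm thick, 0.3 to 0.6 kg. 0 = shut and level (its top is then 92 mm above the table), grows as the front edge rises, up to 1.45 rad. No spring and hardly any friction: it falls shut if not held. A short pin sticks out of its -y edge 120 mm from the hinge, as a pointer.
- hatch_bar (a point): middle of the hatch's handle: a round dark bar 10 mm thick and 120 mm long, parallel to the hinge, on two posts. It lies 180 mm from the hinge towards the front and 38 mm above the hatch's mid-plane (30 mm free under it, 20 mm behind the front edge); it turns with the hatch. It can be pinched from above across the bar, and turns in the grip.
- index_arm (a joint): angle of the index arm: a dark steel pointer 135 mm long on the hinge axis at the -y side of the hatch (142 mm from the middle), held by friction on the quadrant at the angle wanted. Measured in the same way as the hatch, so the hatch lies alongside when both joints read the same. At the start between 0.55 and 1.05 rad.
- index_tip (a point): tip of the index arm, 135 mm from the hinge axis; it stands up to 210 mm above the table, so what is carried across it must be lifted clear.
- cup_large_mid (a point): centre, half-way up, of the large open steel cup on the table: 45 mm high, straight upright wall, outside radius 50 mm, wall 3 mm, floor 4 mm thick; z along its axis.
- cup_medium_mid (a point): centre, half-way up, of the medium open steel cup standing on the hatch: 70 mm high, straight upright wall, outside radius 32 mm, wall 3 mm, floor 4 mm. It stands up out of the large cup when nested. About 0.11 kg.
- cup_small_mid (a point): centre, half-way up, of the small open steel cup standing on the hatch: 90 mm high, straight upright wall, outside radius 20 mm, wall 3 mm, floor 4 mm. It stands up out of the medium cup when nested. About 0.08 kg.
- mug: white mug, 82 x 117 x 94 mm, origin at the centre of its underside; a bystander.
- tube_piece: dark red-brown piece of square tube lying on the table, 30 x 100 x 30 mm (long along its y), origin under its centre; a bystander.
- stop_block: loose wooden stop block with a black knob, standing on the near table in front of the vice, 45 x 70 x 60 mm, origin under its centre; a bystander.
Mind the look-alikes: they are no part of the job. What is shaped like the part that bears cup_medium_mid but pink or purple is not meant.

How it is judged:
On the way:
1. the three cups are nested upright on the table, let go, with the hatch still shut (horizontal distance between cup_medium_mid and cup_large_mid below 0.02 m and z of cup_medium_mid in the frame of cup_large_mid below 0.0225 m and horizontal distance between cup_small_mid and cup_medium_mid below 0.015 m and z of cup_small_mid in the frame of cup_medium_mid below 0.02 m and height (world z) of cup_large_mid below 0.03 m and angle between each of cup_large_mid, cup_medium_mid, cup_small_mid's own z axis and vertical below 0.15 rad and value of joint hatch below 0.06 rad and contact force between the fingers and cup_small below 0.05 N and contact force between the fingers and cup_medium below 0.05 N), for 0.2 s.
At the end, for the whole second after the job is handed in: The hatch is held by the robot alone, still, within 0.07 rad (4 degrees) of the index arm's angle, while the medium cup stands fully down in the large one and the small one fully down in the medium one, all upright (within 0.15 rad) on the table (horizontal distance between cup_medium_mid and cup_large_mid below 0.02 m and z of cup_medium_mid in the frame of cup_large_mid below 0.0225 m and horizontal distance between cup_small_mid and cup_medium_mid below 0.015 m and z of cup_small_mid in the frame of cup_medium_mid below 0.02 m and height (world z) of cup_large_mid below 0.03 m and angle between each of cup_large_mid, cup_medium_mid, cup_small_mid's own z axis and vertical below 0.15 rad and angle between the x axis of hatch and the x axis of index_arm, either way round below 0.07 rad and contact force between any of the fingers, the arm and hatch above 0.3 N and velocity of joint hatch between -0.05 and 0.05 rad/s and contact force between hatch and cup_large below 0.05 N and contact force between hatch and cup_medium below 0.05 N and contact force between hatch and cup_small below 0.05 N); the arm keeps its last pose, push and grip.
It fails at once if the index arm is shifted (tip more than 8 mm) (distance of index_tip from where it was at the start of the episode above 0.008 m).
It fails at once if the mug, the piece of square tube or the stop block is moved by more than 25 mm (distance of any of mug, tube_piece, stop_block from where it was at the start of the episode above 0.025 m).
It also fails if it takes over 72 s, if anything falls off the work surface, if the arm or the gripper's body presses on something with over 40 N, if the wrist force passes 120 N, or if a joint passes its speed limit or range.

## Working session

There is one attempt and no reset: what is moved stays moved. The work goes in short steps, Python scripts to look and compute and a tool call to move; the robot and the scene stay as the last step left them, time stands still between calls to the robot, and variables do not carry over. Pictures are saved under pics/ and viewed, and the job is handed in when it is done.

Besides the shell and the picture viewer there is one more tool, called after "Emit:" as a command line: name --argument value ..., lists and objects as JSON in quotes. jog_arm: Moves the arm, as the interface text tells. Shifts and turns lie within -1 to 1; 1 stands for 0.6 m of shift or 2 pi rad of turn. Its arguments: {"type":"object","properties":{"commands":{"type":"array"},"newtons":{"type":"number"}},"required":["commands"]}

```bash
ls; mkdir -p pics; cat > h.py <<'E'
import numpy as np, cv2, json
from plant import robot
def snap(n,fn):
    d=robot.read_camera(n); cv2.imwrite('pics/'+fn,d['pixels'][:,:,::-1]); return d
E
python3 - <<'E'
from h import *
print(robot.read_state())
for c in ['scene','top','wrist']:
    d=snap(c,c+'0.png'); print(c,{k:v for k,v in d.items() if k!='pixels'})
E
```

```text
pics
{'t': 0.0, 'q': array([ 1.25857584e+00,  1.31147502e-01,  1.48925129e+00, -1.60205168e-05,
        1.52299147e+00, -8.53941919e-02]), 'dq': array([ 0.00038836, -0.00166707, -0.00061164,  0.00179388,  0.0001202 ,
        0.00093572]), 'joint_torque': array([-5.71476576e-04, -5.59867609e+01, -4.91733634e+01,  7.64935557e-02,
        3.62168450e-02, -1.57422060e-04]), 'tool_pos': array([0.13474123, 0.58410489, 0.21761097]), 'orientation': array([-3.55494826e-01, -3.12107163e+00,  2.77272302e-03]), 'force': array([-0.47147055, -0.66711976,  1.1023777 ]), 'wrist_torque': array([-0.01616481, -0.0122482 ,  0.02623512]), 'opening': 0.09302053714043101}
scene {'fovy': 56.13872741326968, 'cx': 274.9418668653587, 'cy': 213.6633045441084, 'rvec': array([ 2.18327065, -0.8549299 ,  0.37562511]), 'tvec': array([-0.45536513,  0.30153713,  0.7496619 ])}
top {'fovy': 51.27725449972773, 'cx': 290.0956560825071, 'cy': 205.43835066143183, 'rvec': array([ 2.14268002, -2.17934226,  0.11431324]), 'tvec': array([-0.06157405,  0.58011015,  1.39053308])}
wrist {'fovy': 70.84585157132935, 'cx': 283.6090089561306, 'cy': 209.79408029378905, 'tool_from_camera': array([[ 8.61163625e-05, -9.58143528e-01, -2.86288268e-01,
         7.92479924e-02],
       [ 9.99999702e-01,  3.02007982e-04, -7.09951053e-04,
         4.63930094e-04],
       [ 7.66696348e-04, -2.86288121e-01,  9.58143269e-01,
        -1.67088584e-01],
       [ 0.00000000e+00,  0.00000000e+00,  0.00000000e+00,
         1.00000000e+00]])}
```

View pics/scene0.png

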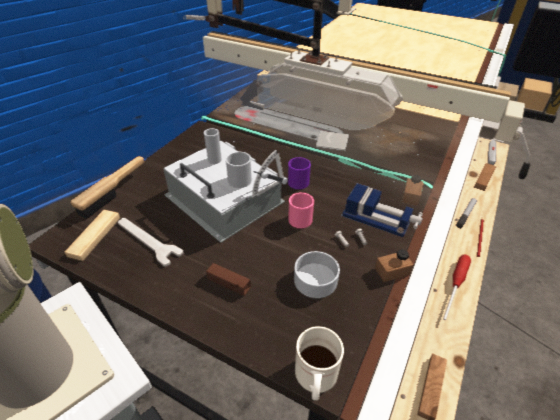

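View pics/top0.png

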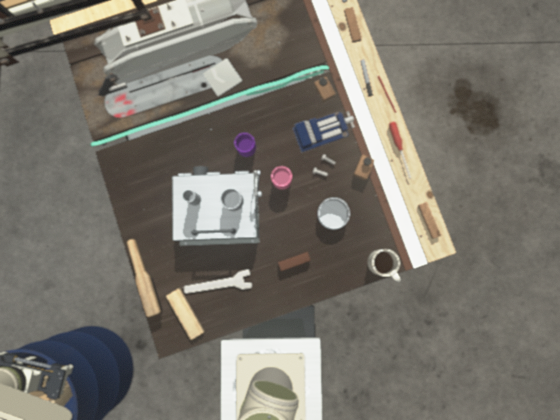

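```bash
python3 - <<'E'
from h import *
for c in ['scene','top']:
    for n in ['dust_trap','hatch','hatch_bar','index_arm','cup_large_mid','cup_medium_mid','cup_small_mid','mug','tube_piece','stop_block']:
        for r in robot.trace(c,n):
            ys,xs=np.nonzero(r['pixels']); 
            print(c,n,round(r['p'],2),np.round(r['uv'],1),len(xs),(xs.min(),xs.max(),ys.min(),ys.max()) if len(xs) else '')
E
```

```text
scene dust_trap 0.88 [224.6 190.7] 6645 (np.int64(164), np.int64(286), np.int64(142), np.int64(240))
scene hatch 0.86 [213.3 175.3] 2964 (np.int64(164), np.int64(273), np.int64(142), np.int64(212))
scene hatch_bar 0.76 [210.3 180.3] 3079 (np.int64(164), np.int64(272), np.int64(142), np.int64(213))
scene index_arm 0.61 [274.  173.7] 111 (np.int64(260), np.int64(285), np.int64(172), np.int64(182))
scene cup_large_mid 0.87 [315.9 274.1] 1698 (np.int64(294), np.int64(338), np.int64(251), np.int64(297))
scene cup_medium_mid 0.81 [301.9 206.9] 785 (np.int64(287), np.int64(312), np.int64(193), np.int64(227))
scene cup_medium_mid 0.74 [296.  171.5] 629 (np.int64(288), np.int64(309), np.int64(157), np.int64(188))
scene cup_medium_mid 0.6 [234.7 170.1] 847 (np.int64(225), np.int64(251), np.int64(152), np.int64(188))
scene cup_medium_mid 0.36 [218.9 192.3] 6755 (np.int64(164), np.int64(285), np.int64(142), np.int64(240))
scene mug 0.63 [313.4 359.6] 2693 (np.int64(295), np.int64(342), np.int64(327), np.int64(399))
scene tube_piece 0.61 [224.8 277.1] 769 (np.int64(206), np.int64(250), np.int64(2
[... 602 characters left out ...]
, np.int64(210))
top cup_medium_mid 0.68 [282.4 179.1] 374 (np.int64(272), np.int64(292), np.int64(167), np.int64(188))
top cup_small_mid 0.53 [193.3 198.2] 230 (np.int64(182), np.int64(201), np.int64(189), np.int64(205))
top mug 0.56 [384.7 262.8] 742 (np.int64(368), np.int64(400), np.int64(250), np.int64(281))
top mug 0.52 [259.3 194.4] 33 (np.int64(257), np.int64(261), np.int64(190), np.int64(197))
top tube_piece 0.81 [295.6 260.1] 317 (np.int64(280), np.int64(310), np.int64(252), np.int64(269))
top stop_block 0.61 [293.8 259. ] 336 (np.int64(279), np.int64(310), np.int64(252), np.int64(271))
top stop_block 0.6 [362.1 167.6] 329 (np.int64(354), np.int64(374), np.int64(155), np.int64(179))
```

```bash
cat >> h.py <<'E'
def K(d):
    f=d['pixels'].shape[0]/2/np.tan(np.radians(d['fovy']/2)); return np.array([[f,0,d['cx']],[0,f,d['cy']],[0,0,1.]])
def wcam(d,st):
    # returns rvec,tvec world->cam for the wrist camera
    T=np.eye(4);T[:3,:3]=cv2.Rodrigues(np.array(st['orientation']))[0];T[:3,3]=st['tool_pos']
    M=np.linalg.inv(T@d['tool_from_camera']); d['rvec']=cv2.Rodrigues(M[:3,:3])[0].ravel(); d['tvec']=M[:3,3]; return d
def proj(d,P): return cv2.projectPoints(np.asarray(P,float).reshape(-1,3),d['rvec'],d['tvec'],K(d),None)[0].reshape(-1,2)
def back(d,uv,z):
    R=cv2.Rodrigues(d['rvec'])[0]; C=-R.T@d['tvec']; r=R.T@np.linalg.inv(K(d))@np.array([uv[0],uv[1],1.]); return C+r*(z-C[2])/r[2]
def circ(x,y,z,r,n=60):
    a=np.linspace(0,2*np.pi,n); return np.c_[x+r*np.cos(a),y+r*np.sin(a),0*a+z]
def crop(d,fn,box,s,draw=[]):
    x0,y0,x1,y1=box; im=cv2.resize(d['pixels'][y0:y1,x0:x1,::-1],None,fx=s,fy=s,interpolation=cv2.INTER_CUBIC)
    for P,col in draw:
        p=(proj(d,P)+0.5-[x0,y0])*s; cv2.polylines(im,[np.round(p).astype(int).reshape(-1,1,2)],False,col,1,cv2.LINE_AA)
    cv2.imwrite('pics/'+fn,im)
E
python3 - <<'E'
from h import *
t=robot.read_camera('top'); s=robot.read_camera('scene')
for n,uv,z in [('large',(333.5,213),.045),('med',(232,199),.162),('small',(191.5,197),.182),('trap',(214.5,207),.092),('mug',(384,263),.094),('tube',(295,260.5),.03),('stop',(364,167),.06),('pink',(282,177.5),.07),('purple',(245,143),.07)]:
    print(n,np.round(back(t,uv,z),3))
crop(t,'t1.png',(160,120,420,300),3)
crop(s,'s1.png',(150,110,430,310),2.8)
E
```

```text
large [ 0.551 -0.211  0.045]
med [0.587 0.1   0.162]
small [0.592 0.215 0.182]
trap [0.571 0.164 0.092]
mug [ 0.39  -0.356  0.094]
tube [ 0.401 -0.084  0.03 ]
stop [ 0.696 -0.311  0.06 ]
pink [ 0.665 -0.047  0.07 ]
purple [0.779 0.07  0.07 ]
```

View pics/t1.png

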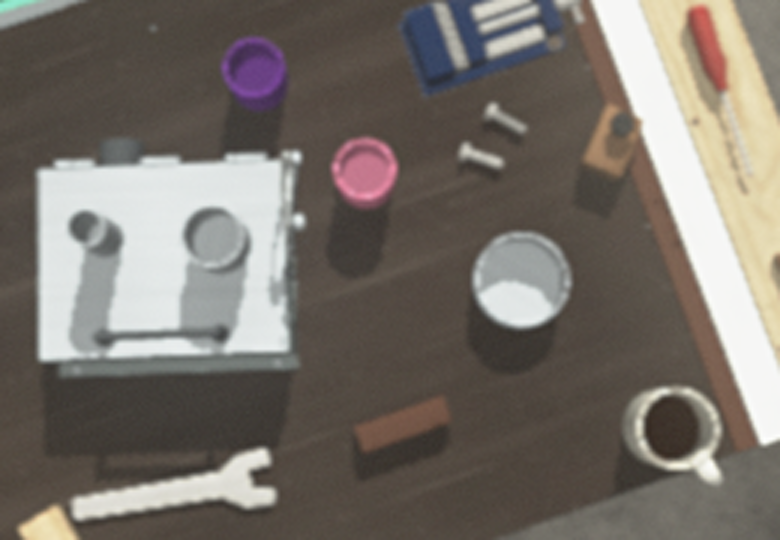

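View pics/s1.png

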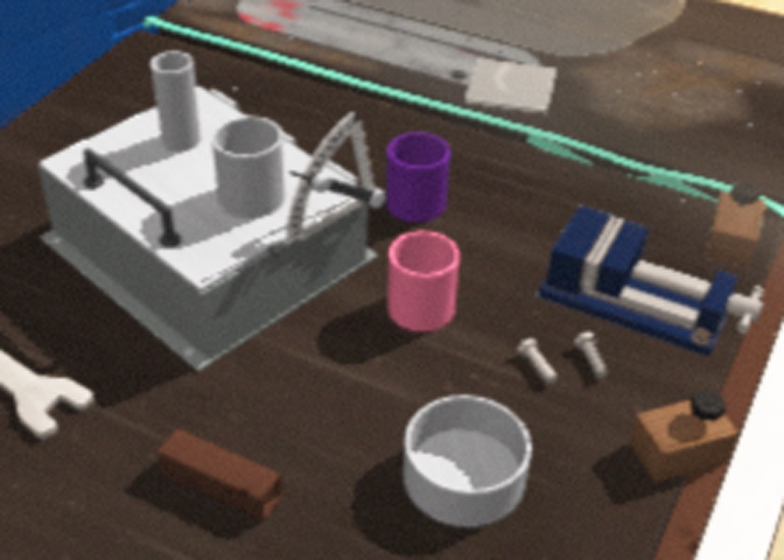

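```bash
cat > fit.py <<'E'
from h import *
from scipy.optimize import least_squares
t=robot.read_camera('top'); s=robot.read_camera('scene')
# corner picks for the trap (trap frame pts -> pixels)
def W(p,P):
    x,y,a=p; P=np.atleast_2d(P); c,sn=np.cos(a),np.sin(a)
    return np.c_[x+c*P[:,0]-sn*P[:,1], y+sn*P[:,0]+c*P[:,1], P[:,2]]
pt=[((-.1,.128,.092),(38,360)),((.1,.128,.092),(37,170))]
ps=[((-.1,.128,.092),(41,165)),((-.1,-.128,.092),(204,287)),((-.115,-.131,0.001),(200,366)),((.115,-.131,0.001),(376,255)),((-.115,.131,.001),(42,240))]
def res(p):
    r=[]
    for d,l,o,k in ((t,pt,(160,120),3),(s,ps,(150,110),2.8)):
        pr=proj(d,W(p,[a for a,_ in l])); r.append((pr-(np.array([b for _,b in l])/k+o-0.5)).ravel())
    return np.concatenate(r)
f=least_squares(res,[.571,.164,0]); p=f.x; print(p,np.round(f.fun,1))
c={'L':(.551,-.211,.045,.05,0),'M':(.587,.1,.162,.032,.092),'S':(.592,.215,.182,.02,.092)}
# refine cups from masks? draw
dr=[]
box=[(-.1,.128,.092),(-.1,-.128,.092),(.1,-.128,.092),(.1,.128,.092),(-.1,.128,.092)]
dr.append((W(p,box),(0,0,255)))
dr.append((W(p,[(-.08,.06,.127),(-.08,-.06,.127)]),(0,255,0)))
ft=[(-.115,.131,0),(-.115,-.131,0),(.115,-.131,0),(.115,.131,0),(-.115,.131,0)]
dr.append((W(p,ft),(255,0,0)))
for k,(x,y,z,r,b) in c.items():
    dr+= [(circ(x,y,z,r),(0,0,255)),(circ(x,y,b,r),(0,255,255))]
crop(t,'t2.png',(160,120,420,300),3,dr)
crop(s,'s2.png',(150,110,430,310),2.8,dr)
E
python3 fit.py
```

```text
[0.57607594 0.16726078 0.0321378 ] [ 0.9  0.2  0.  -0.2 -1.1 -1.5 -0.4 -0.3  0.4  1.3  0.9 -0.5 -0.4 -0.8]
```

View pics/t2.png

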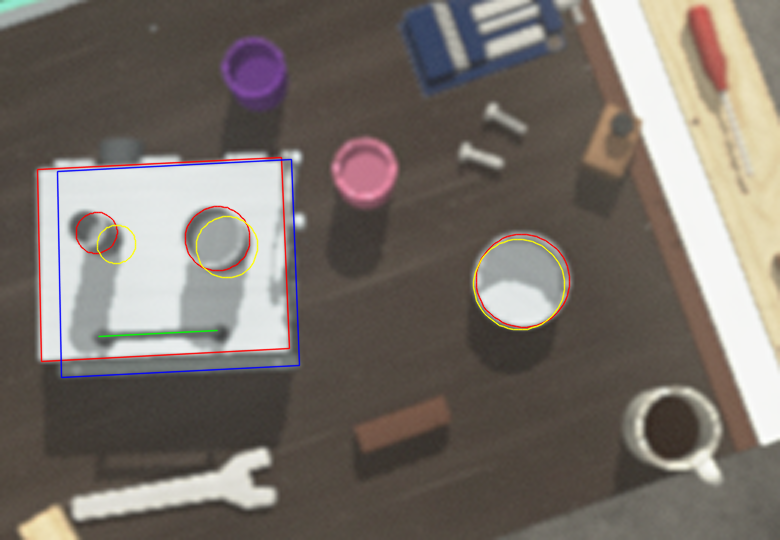

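View pics/s2.png

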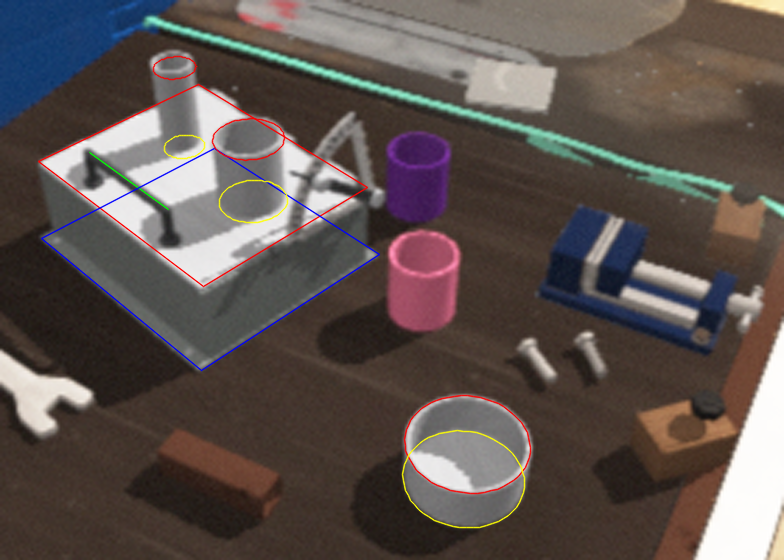

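```bash
python3 - <<'E'
from h import *
from scipy.optimize import least_squares
t=robot.read_camera('top'); s=robot.read_camera('scene')
crop(t,'t3.png',(170,170,270,250),7.8)
crop(s,'s3.png',(190,120,260,195),8)
E
```

```text
(no output)
```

View pics/t3.png

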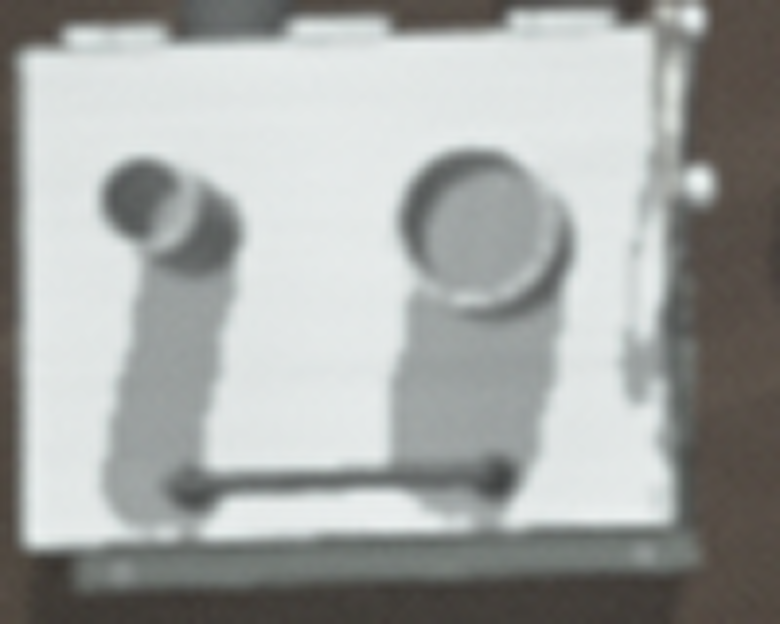

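View pics/s3.png

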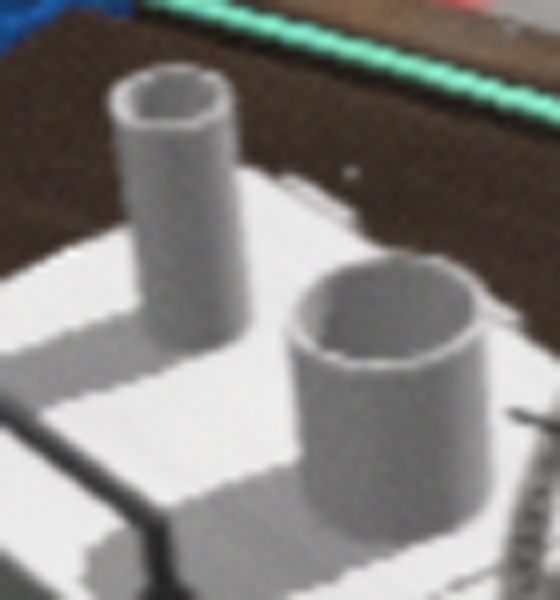

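```bash
cat > fit2.py <<'E'
from h import *
from scipy.optimize import least_squares
exec(open('fit.py').read().split('c={')[0])
def ec(d,x,y,z,r):
    q=proj(d,circ(x,y,z,r)); return (q.min(0)+q.max(0))/2
pk={'L':(.045,.05,np.array([521.5,280])/3+[160,120]-.5,np.array([467.5,444])/2.8+[150,110]-.5),
'M':(.162,.032,np.array([481,230])/7.8+170-.5,np.array([387,311])/8+[190,120]-.5),
'S':(.182,.02,np.array([150,206])/7.8+170-.5,np.array([172,97])/8+[190,120]-.5)}
dr=[];C={}
for k,(z,r,a,b) in pk.items():
    g=least_squares(lambda v:np.r_[ec(t,v[0],v[1],z,r)-a,ec(s,v[0],v[1],z,r)-b],[.58,0.])
    C[k]=g.x; print(k,np.round(g.x,4),np.round(g.fun,2))
    dr+=[(circ(*g.x,z,r),(0,0,255)),(circ(*g.x,z-{'L':.045,'M':.07,'S':.09}[k],r),(0,255,255))]
box=[(-.1,.128,.092),(-.1,-.128,.092),(.1,-.128,.092),(.1,.128,.092),(-.1,.128,.092)]
dr.append((W(p,box),(255,0,0))); dr.append((W(p,[(-.08,.06,.127),(-.08,-.06,.127)]),(0,255,0)))
crop(t,'t4.png',(170,170,270,250),7.8,dr)
crop(s,'s4.png',(190,120,260,195),8,dr)
E
python3 fit2.py
```

```text
[0.57607594 0.16726078 0.0321378 ] [ 0.9  0.2  0.  -0.2 -1.1 -1.5 -0.4 -0.3  0.4  1.3  0.9 -0.5 -0.4 -0.8]
L [ 0.5514 -0.2107] [ 0.24  0.   -0.11 -0.15]
M [0.5876 0.1022] [-0.04 -0.28 -0.15  0.3 ]
S [0.5957 0.2234] [-0.07 -0.13 -0.05  0.23]
```

View pics/t4.png

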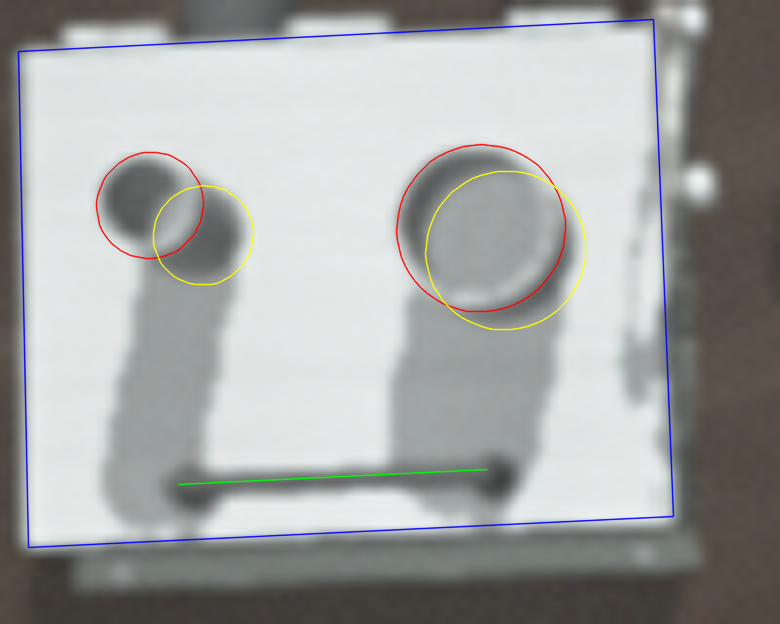

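View pics/s4.png

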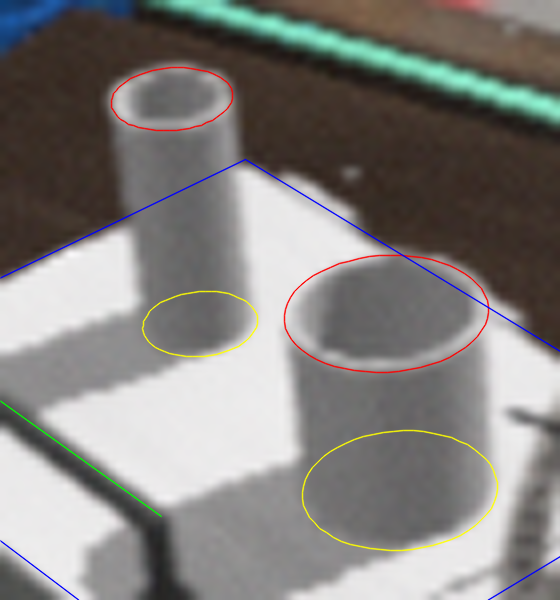

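```bash
cat >> h.py <<'E'
from scipy.spatial.transform import Rotation as Ro
def go(pos,th=0.,pitch=0.):
    """row numbers for target TCP; th = jaw angle in the table plane; pitch=rotation about world y applied after"""
    st=robot.read_state(); R0=Ro.from_rotvec(st['orientation'])
    Rt=Ro.from_rotvec([0,pitch,0])*Ro.from_matrix(np.array([[0,1,0],[1,0,0],[0,0,-1.]]))
    Rt=Ro.from_rotvec([0,0,th])*Rt
    d=(np.array(pos)-st['tool_pos'])/.6; w=(Rt*R0.inv()).as_rotvec()/(2*np.pi)
    print('shift',np.round(d,4),'turn',np.round(w,4),'F',np.round(st['force'],1),'open',round(st['opening'],4),'t',round(st['t'],2),'pos',np.round(st['tool_pos'],4))
E
python3 -c "
from h import *
go((.57,.16,.30))"
```

```text
shift [ 0.7252 -0.7077  0.1356] turn [-0.     -0.     -0.2139] F [ 0.8 -0.2 -0.3] open 0.093 t 1.55 pos [0.1349 0.5846 0.2186]
```

Emit:
jog_arm --commands '[[[0.2,-0.2,0.136],[0,0,-0.02],-1],[[0.725,-0.708,0.136],[0,0,-0.214],-1],[[0.725,-0.708,0.136],[0,0,-0.214],-1],[[0.725,-0.708,0.136],[0,0,-0.214],-1],[[0.725,-0.708,0.136],[0,0,-0.214],-1],[[0.725,-0.708,0.136],[0,0,-0.214],-1],[[0.725,-0.708,0.136],[0,0,-0.214],-1],[[0.725,-0.708,0.136],[0,0,-0.214],-1],[[0.725,-0.708,0.136],[0,0,-0.214],-1],[[0.725,-0.708,0.136],[0,0,-0.214],-1]]'

```text
t: 2.8
tool_pos: [0.5713, 0.1579, 0.3006]
orientation: [2.223, 2.22, 0.001]
force: [0.6, 0.3, -0.5]
opening: 0.0931
```

```bash
python3 -c "
from h import *
go((.57,.16,.30)); print(robot.read_state()['orientation'])"
```

```text
shift [-0.0022  0.0035 -0.001 ] turn [-0.      0.0001  0.0002] F [ 0.6  0.3 -0.5] open 0.0931 t 2.8 pos [0.5713 0.1579 0.3006]
[2.22280671e+00 2.21963895e+00 7.19977322e-04]
```

```bash
python3 - <<'E'
from h import *
st=robot.read_state(); d=wcam(robot.read_camera('wrist'),st)
p=(.574,.165,.022)
def W(p,P):
    x,y,a=p; P=np.atleast_2d(P); c,sn=np.cos(a),np.sin(a)
    return np.c_[x+c*P[:,0]-sn*P[:,1], y+sn*P[:,0]+c*P[:,1], P[:,2]]
dr=[]
for k,x,y,b,h,r in [('M',.5876,.1022,.092,.07,.032),('S',.5957,.2234,.092,.09,.02)]:
    dr+=[(circ(x,y,b+h,r),(0,0,255)),(circ(x,y,b,r),(0,255,255))]
box=[(-.1,.128,.092),(-.1,-.128,.092),(.1,-.128,.092),(.1,.128,.092),(-.1,.128,.092)]
dr.append((W(p,box),(255,0,0))); dr.append((W(p,[(-.08,.06,.127),(-.08,-.06,.127)]),(0,255,0)))
crop(d,'w1.png',(0,0,560,420),1.4,dr)
E
```

```text
(no output)
```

View pics/w1.png

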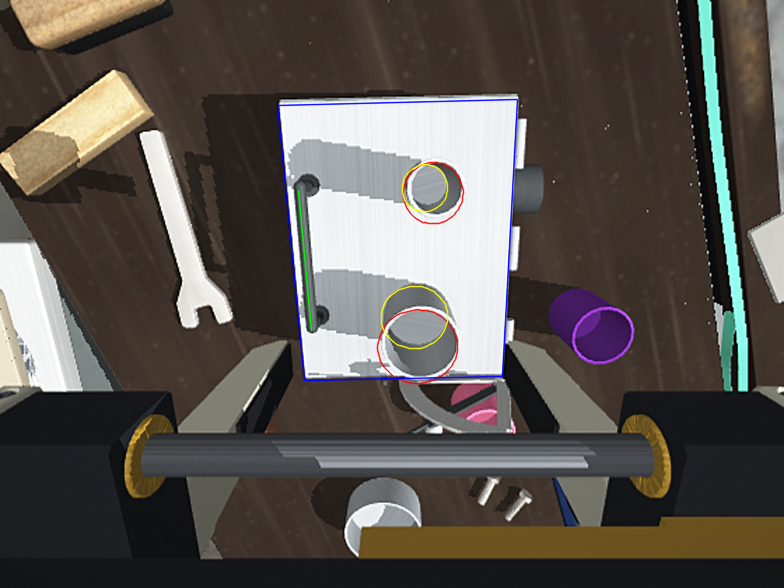

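Emit:
jog_arm --commands '[[[0.028,-0.0915,0],[0,0,0],-1],[[0.028,-0.0915,0],[0,0,0],-1],[[0.028,-0.0915,-0.1],[0,0,0],-1],[[0.028,-0.0915,-0.2],[0,0,0],-1],[[0.028,-0.0915,-0.271],[0,0,0],-1],[[0.028,-0.0915,-0.271],[0,0,0],-1],[[0.028,-0.0915,-0.271],[0,0,0],-1]]'

```text
t: 3.72
tool_pos: [0.5926, 0.0987, 0.1402]
orientation: [2.223, 2.213, 0.003]
force: [0.5, 0.2, 0.8]
opening: 0.0933
```

```bash
python3 -c "
from h import *
go((.588,.103,.138)); snap('wrist','w2.png')"
```

```text
shift [-0.0077  0.0072 -0.0036] turn [0.0004 0.0008 0.0007] F [0.5 0.2 0.8] open 0.0933 t 3.73 pos [0.5926 0.0987 0.1402]
```

View pics/w2.png

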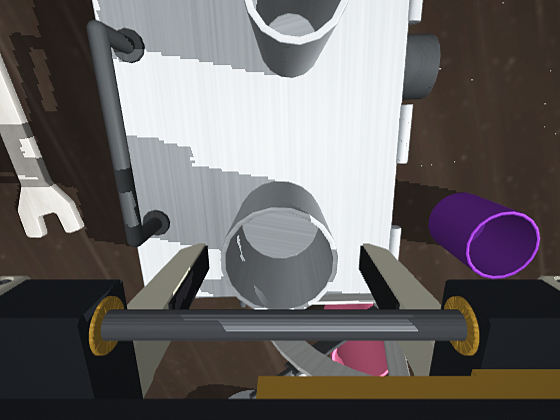

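```bash
python3 - <<'E'
from h import *
st=robot.read_state(); d=wcam(robot.read_camera('wrist'),st)
print(st['tool_pos'])
dr=[(circ(.5876,.1022,.162,.032),(0,0,255)),(circ(.5906,.104,.162,.032),(0,255,0))]
crop(d,'w3.png',(180,150,380,320),3.9,dr)
go((.590,.103,.138))
E
```

```text
[0.59331919 0.09862939 0.14106689]
shift [-0.0059  0.0074 -0.0055] turn [0.0004 0.0012 0.0008] F [-0.8  0.2  0.2] open 0.093 t 3.83 pos [0.5936 0.0985 0.1413]
```

View pics/w3.png

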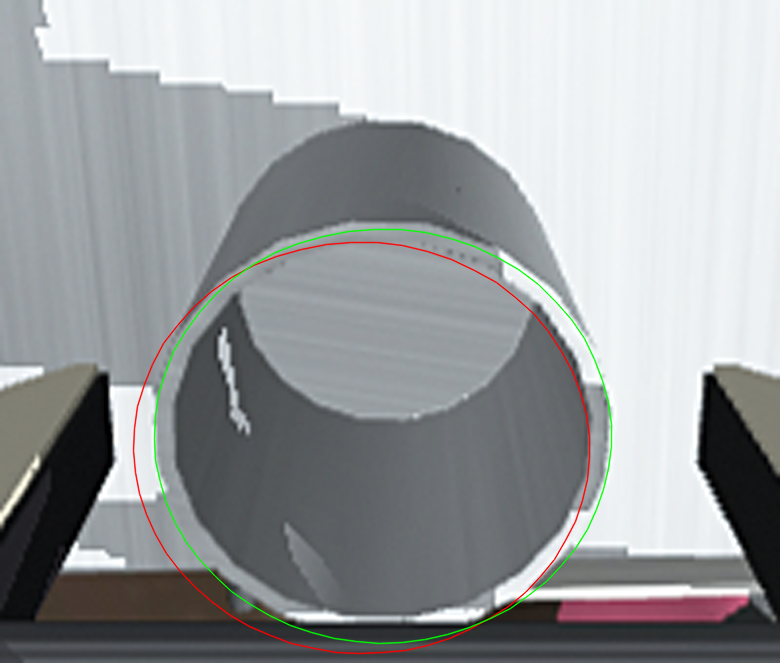

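Emit:
jog_arm --commands '[[[-0.0065,0.0095,-0.0055],[0,0.001,0.001],-1],[[-0.0065,0.0095,-0.0055],[0,0.001,0.001],-1],[[-0.0065,0.0095,-0.0055],[0,0.001,0.001],-1]]'

```text
t: 4.2
tool_pos: [0.5898, 0.1044, 0.1384]
orientation: [2.218, 2.221, -0.001]
force: [0.3, -0.3, -0.7]
opening: 0.093
```

```bash
python3 -c "
from h import *
go((.590,.104,.138)); s=robot.read_state(); print(s['dq'],s['orientation'])"
```

```text
shift [ 0.0003 -0.0006 -0.0007] turn [ 0.0004  0.0003 -0.0003] F [ 0.3 -0.3 -0.7] open 0.093 t 4.2 pos [0.5898 0.1044 0.1384]
[-0.00531299  0.00400893  0.00286364  0.00037396 -0.00070259 -0.00032942] [ 2.21751175e+00  2.22137911e+00 -6.05889613e-04]
```

Emit:
jog_arm --commands '[[[0,0,0],[0,0,0],1],[[0,0,0],[0,0,0],1],[[0,0,0],[0,0,0],1],[[0,0,0],[0,0,0],1],[[0,0,0],[0,0,0],1],[[0,0,0],[0,0,0],1]]' --newtons 15

```text
t: 4.95
tool_pos: [0.5898, 0.1043, 0.1383]
orientation: [2.218, 2.221, -0.001]
force: [-0.9, -0.7, -0.3]
opening: 0.0645
```

Emit:
jog_arm --commands '[[[0,0,0.06],[0,0,0],1],[[0,0,0.15],[0,0,0],1],[[0,0,0.24],[0,0,0],1],[[0,0,0.283],[0,0,0],1],[[-0.005,-0.05,0.283],[0,0,0],1],[[-0.016,-0.13,0.283],[0,0,0],1],[[-0.026,-0.21,0.283],[0,0,0],1],[[-0.035,-0.29,0.283],[0,0,0],1],[[-0.045,-0.37,0.283],[0,0,0],1],[[-0.052,-0.43,0.283],[0,0,0],1]]'

```text
t: 6.2
tool_pos: [0.558, -0.1556, 0.3079]
orientation: [2.219, 2.22, -0.001]
force: [1.3, 0.2, -1.4]
opening: 0.0646
```

```bash
python3 - <<'E'
from h import *
st=robot.read_state(); d=wcam(robot.read_camera('wrist'),st)
dr=[(circ(.5514,-.2107,.045,.05),(0,0,255))]
crop(d,'w4.png',(0,0,560,420),1.4,dr)
go((.5514,-.2107,.15))
E
```

```text
shift [-0.0098 -0.0855 -0.2628] turn [0.0008 0.0001 0.0003] F [-0.9 -2.8 -1. ] open 0.0645 t 6.25 pos [ 0.5573 -0.1594  0.3077]
```

View pics/w4.png

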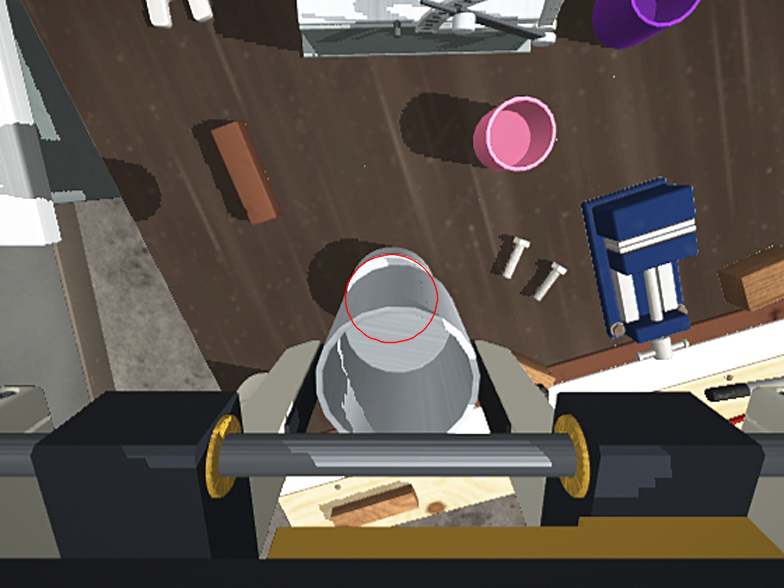

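Emit:
jog_arm --commands '[[[-0.01,-0.0855,-0.1],[0,0,0],1],[[-0.01,-0.0855,-0.2],[0,0,0],1],[[-0.01,-0.0855,-0.246],[0,0,0],1],[[-0.01,-0.0855,-0.246],[0,0,0],1],[[-0.01,-0.0855,-0.246],[0,0,0],1]]'

```text
t: 6.88
tool_pos: [0.5523, -0.2108, 0.1623]
orientation: [2.219, 2.216, -0.003]
force: [0.4, 0.0, 0.2]
opening: 0.0642
```

```bash
python3 - <<'E'
from h import *
st=robot.read_state(); d=wcam(robot.read_camera('wrist'),st)
p=st['tool_pos']
dr=[(circ(.5514,-.2107,.045,.05),(0,0,255)),(circ(.5514,-.2107,0,.05),(0,255,255)),(circ(p[0],p[1],p[2]+.024,.032),(0,255,0))]
crop(d,'w5.png',(130,120,430,340),2.6,dr)
go((.5514,-.2107,.05))
E
```

```text
shift [-0.0026  0.0006 -0.1887] turn [0.001  0.0007 0.0002] F [ 0.1  0.5 -0.5] open 0.0644 t 6.92 pos [ 0.553  -0.211   0.1632]
```

View pics/w5.png

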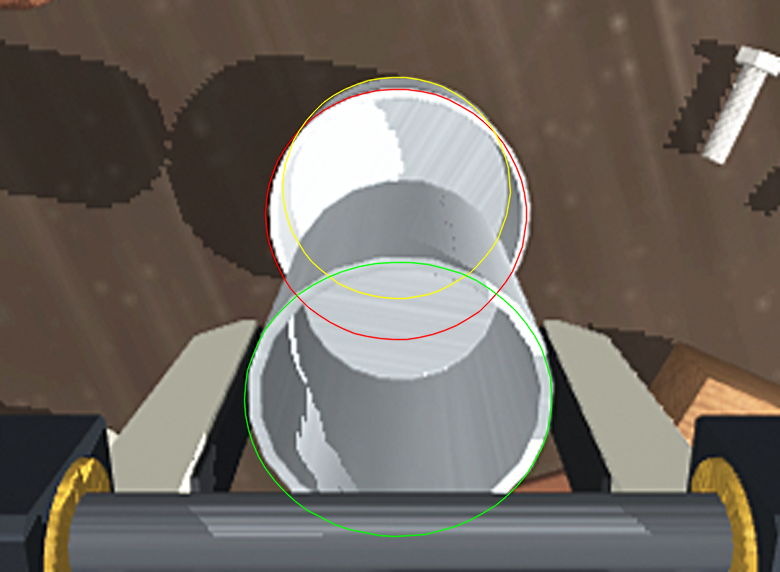

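Emit:
jog_arm --commands '[[[-0.002,0,-0.06],[0,0,0],1],[[-0.002,0,-0.11],[0,0,0],1],[[-0.002,0,-0.15],[0,0,0],1],[[-0.002,0,-0.175],[0,0,0],1],[[-0.002,0,-0.185],[0,0,0],1],[[-0.002,0,-0.185],[0,0,0],1],[[-0.002,0,-0.185],[0,0,0],1]]'

```text
t: 7.8
tool_pos: [0.5526, -0.2114, 0.0535]
orientation: [2.216, 2.213, -0.001]
force: [0.8, 0.0, -1.1]
opening: 0.0643
```

Emit:
jog_arm --commands '[[[-0.002,0.001,-0.005],[0,0,0],1],[[-0.002,0.001,-0.005],[0,0,0],1],[[-0.002,0.001,-0.005],[0,0,0],-1],[[-0.002,0.001,-0.005],[0,0,0],-1],[[-0.002,0.001,-0.005],[0,0,0],-1],[[-0.002,0.001,-0.005],[0,0,0],-1],[[-0.002,0.001,-0.005],[0,0,0],-1]]'

```text
t: 8.68
tool_pos: [0.5515, -0.2109, 0.0505]
orientation: [2.216, 2.213, -0.001]
force: [0.1, -0.2, 0.9]
opening: 0.093
```

Emit:
jog_arm --commands '[[[0,0,0.05],[0,0,0],-1],[[0,0,0.15],[0,0,0],-1],[[0,0,0.25],[0,0,0],-1],[[0,0,0.33],[0,0,0],-1],[[0,0.06,0.417],[0,0,0],-1],[[0,0.1,0.417],[0,0,0],-1]]'

```text
t: 9.43
tool_pos: [0.5535, -0.1508, 0.307]
orientation: [2.21, 2.207, 0.005]
force: [0.6, -0.4, -1.0]
opening: 0.0931
```

```bash
python3 - <<'E'
from h import *
st=robot.read_state(); d=wcam(robot.read_camera('wrist'),st)
dr=[(circ(.5514,-.2107,.045,.05),(0,0,255)),(circ(.5514,-.2107,.074,.032),(0,255,0))]
crop(d,'w6.png',(100,100,460,370),2.2,dr)
go((.596,.2234,.3))
E
```

```text
shift [ 0.0718  0.6186 -0.0075] turn [ 0.0012  0.0019 -0.0001] F [ 1.5  0.8 -0.4] open 0.0932 t 9.47 pos [ 0.5529 -0.1478  0.3045]
```

View pics/w6.png

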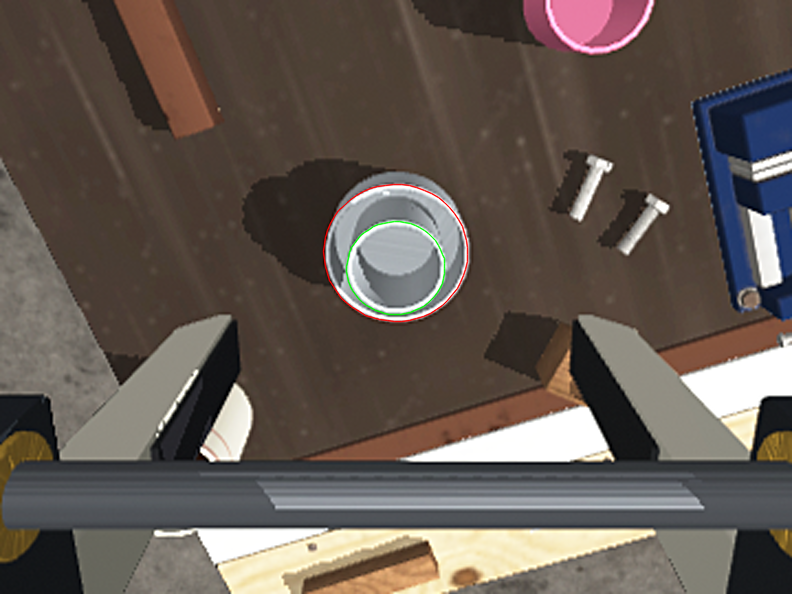

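Emit:
jog_arm --commands '[[[0.007,0.06,0],[0,0,0],-1],[[0.018,0.15,0],[0,0,0],-1],[[0.03,0.25,0],[0,0,0],-1],[[0.042,0.35,0],[0,0,0],-1],[[0.054,0.45,0],[0,0,0],-1],[[0.065,0.55,0],[0,0,0],-1],[[0.073,0.62,-0.008],[0.001,0.002,0],-1],[[0.073,0.62,-0.05],[0.001,0.002,0],-1],[[0.073,0.62,-0.05],[0.001,0.002,0],-1]]'

```text
t: 10.6
tool_pos: [0.5953, 0.2242, 0.2711]
orientation: [-2.219, -2.221, 0.01]
force: [-0.6, -0.5, 0.1]
opening: 0.0935
```

```bash
python3 - <<'E'
from h import *
st=robot.read_state(); d=wcam(robot.read_camera('wrist'),st)
dr=[(circ(.5957,.2234,.182,.02),(0,0,255)),(circ(.5975,.2255,.182,.02),(0,255,0)),(circ(.5975,.2255,.092,.02),(0,255,0))]
crop(d,'w7.png',(180,130,400,300),3.5,dr)
go((.5975,.2255,.162))
E
```

```text
shift [ 0.0026  0.0028 -0.1851] turn [ 0.0004 -0.0006 -0.0001] F [-0.6  0.5  0.1] open 0.0926 t 10.65 pos [0.596  0.2238 0.273 ]
```

View pics/w7.png

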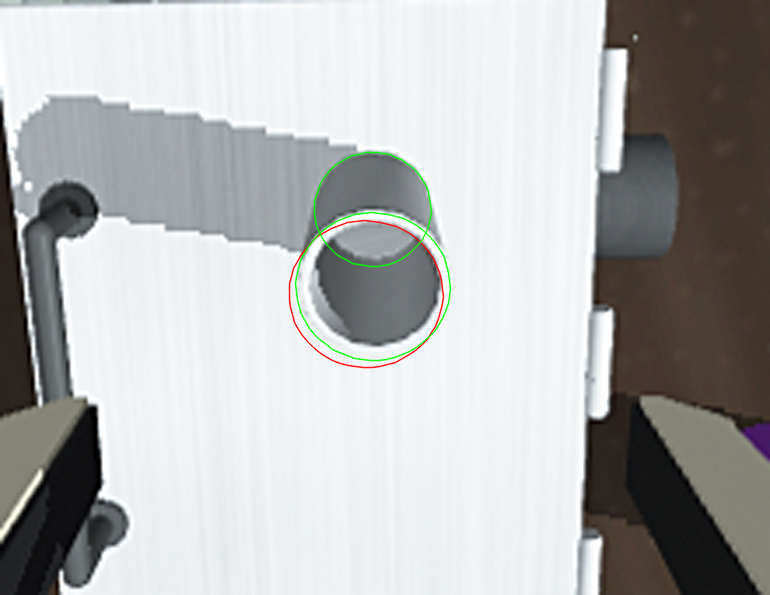

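Emit:
jog_arm --commands '[[[0.003,0.003,-0.08],[0,-0.001,0],-1],[[0.003,0.003,-0.14],[0,-0.001,0],-1],[[0.003,0.003,-0.185],[0,-0.001,0],-1],[[0.003,0.003,-0.185],[0,-0.001,0],-1],[[0.003,0.003,-0.185],[0,-0.001,0],-1],[[0.003,0.003,-0.185],[0,-0.001,0],-1]]'

```text
t: 11.4
tool_pos: [0.5991, 0.2258, 0.1646]
orientation: [2.217, 2.218, 0.005]
force: [-0.5, 0.4, 0.6]
opening: 0.0931
```

```bash
python3 - <<'E'
from h import *
go((.5975,.2255,.162))
E
```

```text
shift [-0.0026 -0.0004 -0.0044] turn [ 0.0002  0.001  -0.    ] F [-0.5  0.4  0.6] open 0.0931 t 11.4 pos [0.5991 0.2258 0.1646]
```

Emit:
jog_arm --commands '[[[-0.0026,0,-0.0044],[0,0.001,0],-1],[[-0.0026,0,-0.0044],[0,0.001,0],-1],[[-0.0026,0,-0.0044],[0,0.001,0],1],[[-0.0026,0,-0.0044],[0,0.001,0],1],[[-0.0026,0,-0.0044],[0,0.001,0],1],[[-0.0026,0,-0.0044],[0,0.001,0],1],[[-0.0026,0,-0.0044],[0,0.001,0],1],[[-0.0026,0,-0.0044],[0,0.001,0],1],[[-0.0026,0,-0.0044],[0,0.001,0],1],[[-0.0026,0,-0.0044],[0,0.001,0],1]]' --newtons 15

```text
t: 12.65
tool_pos: [0.5975, 0.2258, 0.162]
orientation: [2.221, 2.221, -0.002]
force: [0.5, 0.5, 0.1]
opening: 0.0398
```

Emit:
jog_arm --commands '[[[0,0,0.05],[0,0,0],1],[[0,0,0.13],[0,0,0],1],[[0,0,0.22],[0,0,0],1],[[0,0,0.28],[0,0,0],1],[[-0.005,-0.04,0.28],[0,0,0],1],[[-0.012,-0.11,0.28],[0,0,0],1],[[-0.021,-0.2,0.28],[0,0,0],1],[[-0.03,-0.29,0.28],[0,0,0],1],[[-0.04,-0.38,0.28],[0,0,0],1],[[-0.05,-0.47,0.28],[0,0,0],1]]'

```text
t: 13.9
tool_pos: [0.566, -0.0586, 0.3279]
orientation: [-2.221, -2.22, 0.004]
force: [0.4, 0.4, -1.2]
opening: 0.0397
```

```bash
python3 - <<'E'
from h import *
go((.5514,-.2107,.19))
E
```

```text
shift [-0.0244 -0.2534 -0.2298] turn [ 0.0002 -0.0004  0.0001] F [ 0.4  0.4 -1.2] open 0.0397 t 13.9 pos [ 0.566  -0.0586  0.3279]
```

Emit:
jog_arm --commands '[[[-0.009,-0.09,0],[0,0,0],1],[[-0.018,-0.18,0],[0,0,0],1],[[-0.024,-0.24,-0.05],[0,0,0],1],[[-0.0244,-0.2534,-0.14],[0,0,0],1],[[-0.0244,-0.2534,-0.22],[0,0,0],1],[[-0.0244,-0.2534,-0.23],[0,0,0],1],[[-0.0244,-0.2534,-0.23],[0,0,0],1],[[-0.0244,-0.2534,-0.23],[0,0,0],1]]'

```text
t: 14.9
tool_pos: [0.5527, -0.2112, 0.1928]
orientation: [2.219, 2.219, -0.002]
force: [0.3, 0.3, -0.2]
opening: 0.0402
```

```bash
python3 - <<'E'
from h import *
st=robot.read_state(); d=wcam(robot.read_camera('wrist'),st)
p=st['tool_pos']
dr=[(circ(.5514,-.2107,.045,.05),(0,0,255)),(circ(.5514,-.2107,.074,.032),(0,255,255)),(circ(p[0],p[1],p[2]+.02,.02),(0,255,0)),(circ(p[0],p[1],p[2]-.07,.02),(0,255,0))]
crop(d,'w8.png',(130,120,430,340),2.6,dr)
go((.5514,-.2107,.08))
E
```

```text
shift [-0.0023  0.0008 -0.188 ] turn [ 0.0005  0.0002 -0.    ] F [ 0.5  0.2 -1. ] open 0.04 t 14.95 pos [ 0.5528 -0.2112  0.1928]
```

View pics/w8.png

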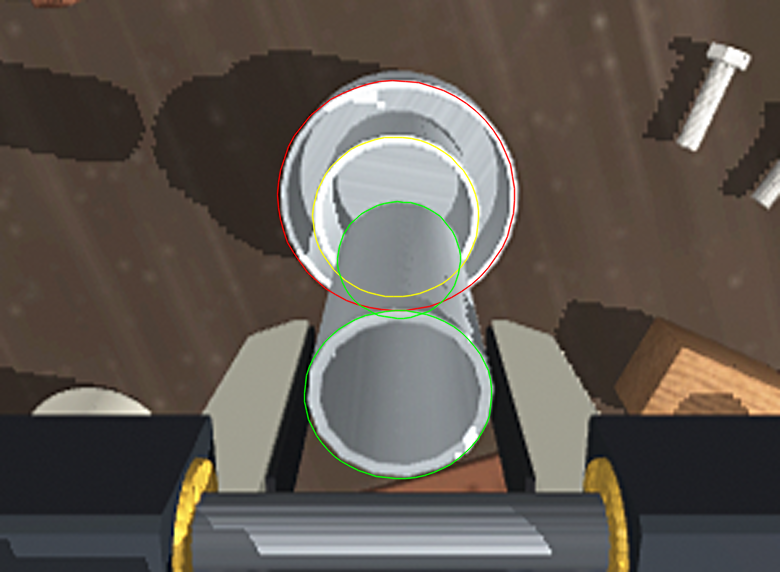

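Emit:
jog_arm --commands '[[[-0.002,0.001,-0.05],[0,0,0],1],[[-0.002,0.001,-0.09],[0,0,0],1],[[-0.002,0.001,-0.13],[0,0,0],1],[[-0.002,0.001,-0.165],[0,0,0],1],[[-0.002,0.001,-0.182],[0,0,0],1],[[-0.002,0.001,-0.188],[0,0,0],1],[[-0.002,0.001,-0.188],[0,0,0],1],[[-0.002,0.001,-0.188],[0,0,0],1]]'

```text
t: 15.95
tool_pos: [0.5523, -0.2109, 0.0811]
orientation: [2.218, 2.218, -0.001]
force: [-0.3, -0.8, -0.1]
opening: 0.04
```

Emit:
jog_arm --commands '[[[-0.001,0,-0.003],[0,0,0],1],[[-0.001,0,-0.003],[0,0,0],1],[[-0.001,0,-0.003],[0,0,0],-1],[[-0.001,0,-0.003],[0,0,0],-1],[[-0.001,0,-0.003],[0,0,0],-1],[[-0.001,0,-0.003],[0,0,0],-1],[[-0.001,0,-0.003],[0,0,0],-1],[[-0.001,0,-0.003],[0,0,0],-1],[[-0.001,0,-0.003],[0,0,0],-1]]'

```text
t: 17.08
tool_pos: [0.5517, -0.2109, 0.0793]
orientation: [2.218, 2.218, -0.001]
force: [0.6, -0.2, 0.2]
opening: 0.0929
```

Emit:
jog_arm --commands '[[[0,0,0.05],[0,0,0],-1],[[0,0,0.13],[0,0,0],-1],[[0,0,0.22],[0,0,0],-1],[[0,0,0.31],[0,0,0],-1],[[0,0.06,0.367],[0,0,0],-1],[[0,0.1,0.367],[0,0,0],-1]]'

```text
t: 17.82
tool_pos: [0.5533, -0.1506, 0.3042]
orientation: [2.214, 2.214, 0.004]
force: [0.2, -0.8, -0.8]
opening: 0.0931
```

```bash
python3 - <<'E'
from h import *
st=robot.read_state(); d=wcam(robot.read_camera('wrist'),st)
dr=[(circ(.5514,-.2107,.045,.05),(0,0,255)),(circ(.5514,-.2107,.074,.032),(0,255,255)),(circ(.5514,-.2107,.098,.02),(0,255,0))]
crop(d,'w9.png',(100,100,460,370),2.2,dr)
s=robot.read_camera('scene');crop(s,'s9.png',(150,110,430,310),2.8,dr)
go((.495,.163,.25))
E
```

```text
shift [-0.0954  0.5201 -0.0847] turn [ 0.0006  0.0008 -0.0004] F [ 0.   0.5 -1.3] open 0.093 t 17.93 pos [ 0.5523 -0.1491  0.3008]
```

View pics/w9.png

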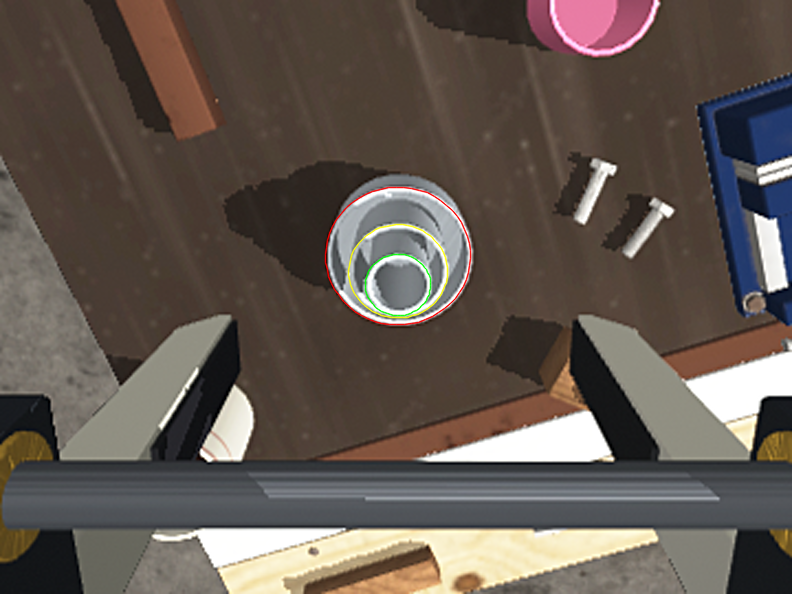

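View pics/s9.png

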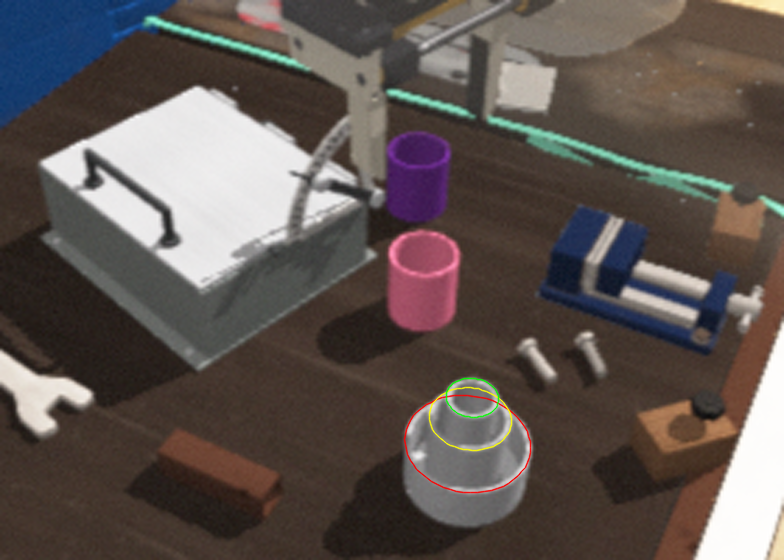

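```bash
cat >> h.py <<'E'
TP=(.574,.165,.022)
def W(p,P):
    x,y,a=p; P=np.atleast_2d(P); c,sn=np.cos(a),np.sin(a)
    return np.c_[x+c*P[:,0]-sn*P[:,1], y+sn*P[:,0]+c*P[:,1], P[:,2]]
def hp(r,y,th,n=0,p=TP): # point at r from hinge, y sideways, n normal to hatch
    return W(p,[(.1-r*np.cos(th)+n*np.sin(th),y,.089+r*np.sin(th)+n*np.cos(th))])[0]
E
python3 - <<'E'
from h import *
s=robot.read_camera('scene'); t=robot.read_camera('top')
q=[]
for th,c in ((.6,(0,0,255)),(.75,(0,255,255)),(.9,(0,255,0)),(1.05,(255,0,0))):
    q.append((np.array([hp(0,-.142,th),hp(.135,-.142,th)]),c))
arc=np.array([hp(.105,-.135,a) for a in np.linspace(0,1.57,30)])
q.append((arc,(255,0,255)))
crop(s,'s10.png',(240,140,300,205),9,q)
crop(t,'t10.png',(235,160,275,230),8,q)
R=cv2.Rodrigues(s['rvec'])[0];print(-R.T@s['tvec'])
E
```

```text
[ 0.09798331 -0.56428077  0.72956253]
```

View pics/s10.png

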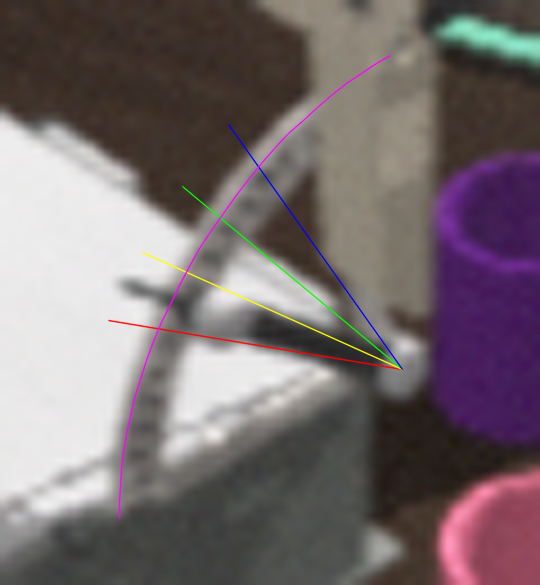

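View pics/t10.png

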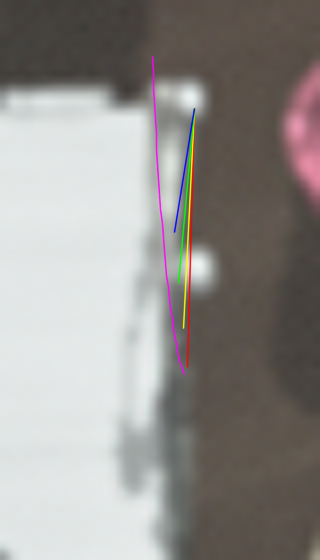

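Emit:
jog_arm --commands '[[[0.01,0.08,0.01],[0,0,0],-1],[[0.03,0.2,0.01],[-0.02,0,0],-1],[[0.05,0.35,0.01],[-0.05,0,0],-1],[[0.08,0.5,0],[-0.08,0,0],-1],[[0.08,0.58,-0.05],[-0.11,0,0],-1],[[0.08,0.58,-0.05],[-0.125,0,0],-1],[[0.08,0.58,-0.05],[-0.125,0,0],-1],[[0.08,0.58,-0.05],[-0.125,0,0],-1],[[0.08,0.58,-0.05],[-0.125,0,0],-1]]'

```text
t: 19.15
tool_pos: [0.6009, 0.1952, 0.2732]
orientation: [1.761, 1.755, -0.723]
force: [0.3, 0.1, 1.0]
opening: 0.0931
```

```bash
python3 - <<'E'
from h import *
st=robot.read_state(); d=wcam(robot.read_camera('wrist'),st)
print(st['tool_pos'],st['dq'])
d['pixels']=d['pixels']
q=[(np.array([hp(.135,-.142,.68),hp(0,-.142,.68)]),(0,0,255))]
q.append((np.array([hp(.105,-.135,a) for a in np.linspace(0,1.57,30)]),(255,0,255)))
crop(d,'w10.png',(0,0,560,420),1.4,q)
E
```

```text
[0.60085923 0.19516137 0.2732007 ] [-0.00704393 -0.03011669  0.00162658  0.0042527   0.00066376  0.00420494]
```

View pics/w10.png

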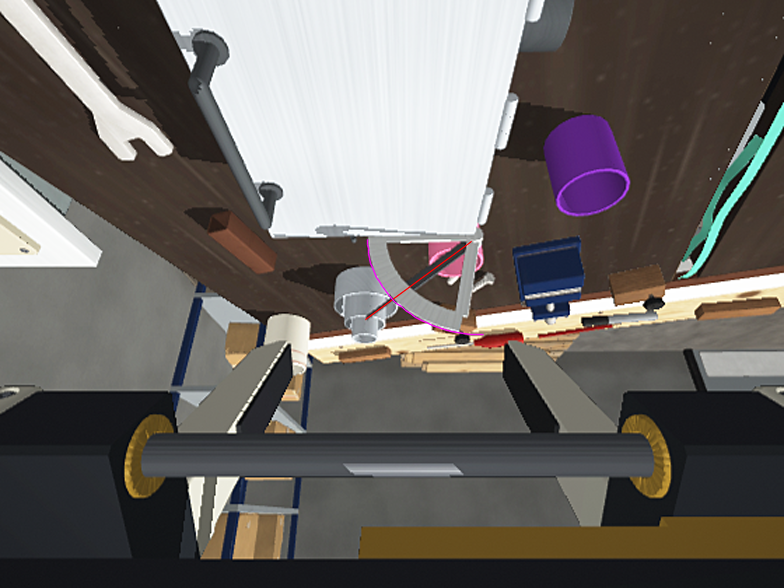

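Clear sideways view of the index arm; zooming in.

```bash
python3 - <<'E'
from h import *
st=robot.read_state(); d=wcam(robot.read_camera('wrist'),st)
q=[]
for th,c in ((.62,(255,0,0)),(.68,(0,0,255)),(.74,(0,255,0))):
    q.append((np.array([hp(.145,-.142,th),hp(.13,-.142,th)]),c)); 
    q.append((np.array([hp(.02,-.142,th),hp(0,-.142,th)]),c))
crop(d,'w11.png',(240,155,360,245),6.5,q)
crop(d,'w12.png',(240,155,360,245),6.5)
E
```

```text
(no output)
```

View pics/w11.png

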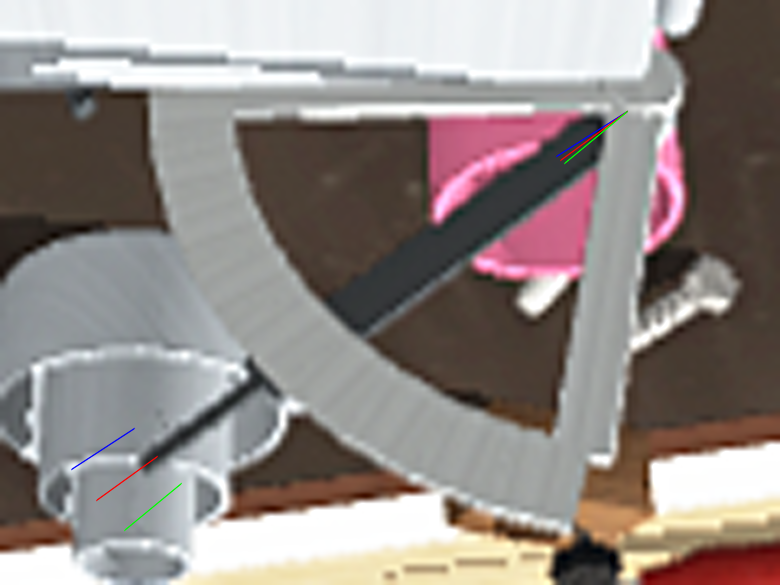

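View pics/w12.png

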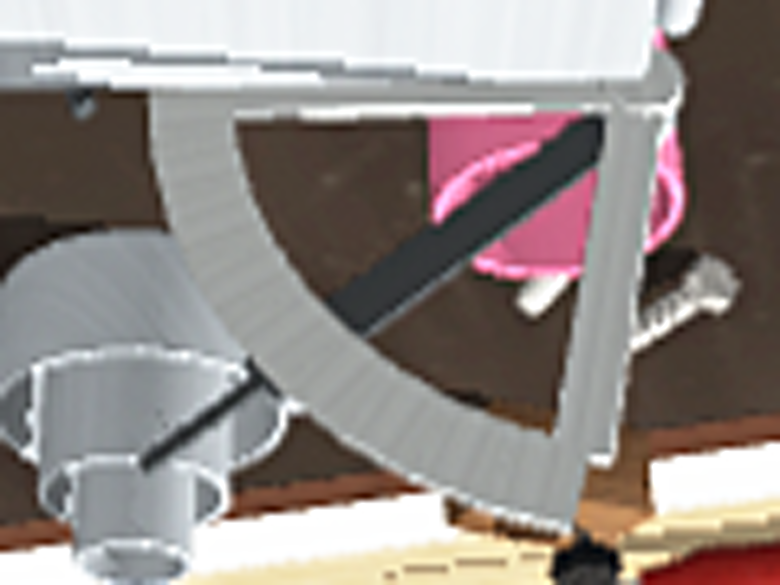

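```bash
python3 - <<'E'
from h import *
print(hp(.18,0,0,.038)); go((.494,.163,.20),.022)
E
```

```text
[0.49401936 0.16324014 0.127     ]
shift [-0.1777 -0.0538 -0.1226] turn [0.125  0.0023 0.0039] F [ 0.3 -0.1  0.5] open 0.0927 t 19.25 pos [0.6006 0.1953 0.2735]
```

Emit:
jog_arm --commands '[[[-0.06,-0.02,0],[0.03,0,0],-1],[[-0.178,-0.054,0],[0.06,0,0],-1],[[-0.178,-0.054,-0.04],[0.09,0.001,0.002],-1],[[-0.178,-0.054,-0.09],[0.125,0.002,0.004],-1],[[-0.178,-0.054,-0.123],[0.125,0.002,0.004],-1],[[-0.178,-0.054,-0.123],[0.125,0.002,0.004],-1],[[-0.178,-0.054,-0.123],[0.125,0.002,0.004],-1]]'

```text
t: 20.12
tool_pos: [0.4946, 0.1624, 0.2021]
orientation: [2.195, 2.241, 0.005]
force: [0.0, 0.4, -0.0]
opening: 0.0933
```

```bash
python3 - <<'E'
from h import *
st=robot.read_state(); d=wcam(robot.read_camera('wrist'),st)
a,b=[W(TP,[(-.08,y,.127)])[0] for y in (.06,-.06)]
box=[(-.1,.128,.092),(-.1,-.128,.092),(.1,-.128,.092),(.1,.128,.092),(-.1,.128,.092)]
crop(d,'w13.png',(0,0,560,420),1.4,[(np.array([a,b]),(0,255,0)),(W(TP,box),(255,0,0))])
go((.494,.163,.108),.022)
E
```

```text
shift [-0.0011 -0.     -0.1564] turn [0.0001 0.0008 0.    ] F [-0.7 -0.2 -0.4] open 0.0931 t 20.18 pos [0.4947 0.163  0.2018]
```

View pics/w13.png

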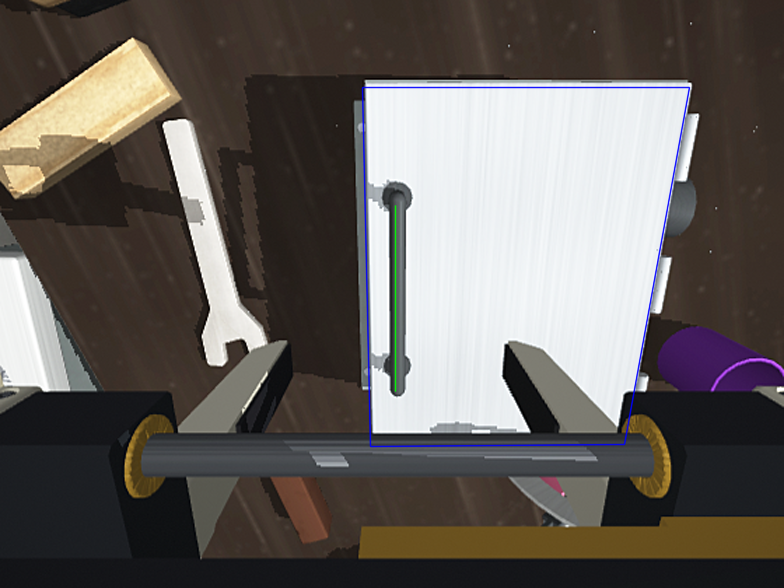

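Emit:
jog_arm --commands '[[[0.001,0,-0.06],[0,0.001,0],-0.4],[[0.001,0,-0.11],[0,0.001,0],-0.4],[[0.001,0,-0.145],[0,0.001,0],-0.4],[[0.001,0,-0.157],[0,0.001,0],-0.4],[[0.001,0,-0.157],[0,0.001,0],-0.4],[[0.001,0,-0.157],[0,0.001,0],-0.4]]' --newtons 30

```text
t: 20.92
tool_pos: [0.4962, 0.1635, 0.1091]
orientation: [2.196, 2.245, 0.0]
force: [0.1, 0.2, 0.0]
opening: 0.0649
```

Emit:
jog_arm --commands '[[[0,0,-0.002],[0,0,0],1],[[0,0,-0.002],[0,0,0],1],[[0,0,-0.002],[0,0,0],1],[[0,0,-0.002],[0,0,0],1],[[0,0,-0.002],[0,0,0],1],[[0,0,-0.002],[0,0,0],1],[[0,0,-0.002],[0,0,0],1],[[0,0,-0.002],[0,0,0],1]]' --newtons 30

```text
t: 21.92
tool_pos: [0.495, 0.1634, 0.1077]
orientation: [-2.196, -2.246, 0.003]
force: [-6.2, -0.4, 4.6]
opening: 0.0092
```

```bash
python3 - <<'E'
from h import *
st=robot.read_state(); print(st['tool_pos'],st['orientation'],st['force'],st['opening'],st['q'])
th=.675; z0=st['tool_pos'][2]
# waypoints relative to now: bar arc, tool tilt phi=th/2 with grasp point 19mm behind TCP
R0=Ro.from_rotvec(st['orientation']); g0=st['tool_pos']-.019*R0.as_matrix()[:,2]
for t in (.08,.18,.28,.38,.48,.58,.64,.675):
    dg=hp(.18,0,t,.038)-hp(.18,0,0,.038)
    Rt=Ro.from_rotvec([0,t/2,0])*R0
    tcp=g0+dg+.019*Rt.as_matrix()[:,2]
    print(t,np.round((tcp-st['tool_pos'])/.6,4),round(t/2/(2*np.pi),4))
E
```

```text
[0.49499795 0.16340279 0.10771286] [-2.19612308 -2.24584959  0.00289886] [-6.16752578 -0.36925003  4.60156901] 0.009202967017402213 [ 2.20924077e-01  1.56107467e-03  1.82968306e+00 -6.52817447e-04
  1.31213936e+00  1.98703177e-01]
0.08 [0.0048 0.0001 0.0238] 0.0064
0.18 [0.0133 0.0004 0.0528] 0.0143
0.28 [0.0248 0.0006 0.0808] 0.0223
0.38 [0.0389 0.001  0.1073] 0.0302
0.48 [0.0556 0.0014 0.1323] 0.0382
0.58 [0.0747 0.0018 0.1554] 0.0462
0.64 [0.0872 0.0021 0.1682] 0.0509
0.675 [0.0949 0.0023 0.1754] 0.0537
```

Emit:
jog_arm --commands '[[[0.0024,0,0.012],[0,0.003,0],1],[[0.0048,0,0.0238],[0,0.0064,0],1],[[0.009,0.0002,0.0385],[0,0.0104,0],1],[[0.0133,0.0004,0.0528],[0,0.0143,0],1],[[0.019,0.0005,0.067],[0,0.0183,0],1],[[0.0248,0.0006,0.0808],[0,0.0223,0],1],[[0.0248,0.0006,0.0808],[0,0.0223,0],1]]'

```text
t: 22.8
tool_pos: [0.5097, 0.1638, 0.1566]
orientation: [-2.122, -2.17, 0.154]
force: [-5.5, 1.3, -0.7]
opening: 0.0088
```

```bash
cat > st.py <<'E'
from h import *
from scipy.optimize import minimize_scalar
st=robot.read_state(); R0=Ro.from_rotvec(st['orientation']).as_matrix(); g=st['tool_pos']-.019*R0[:,2]
print(g, np.round(st['force'],1), st['opening'],st['t'])
f=lambda t:hp(.18,0,t,.038)+[.0010,0,-.0003]
r=minimize_scalar(lambda t:np.sum((f(t)-g)[[0,2]]**2),bounds=(0,1.4),method='bounded'); t0=r.x
print('hatch est',t0,'resid',f(t0)-g,'tilt',np.arctan2(-R0[0,2],-R0[2,2]))
import sys
Rb=Ro.from_rotvec(st['orientation'])
tilt=np.arctan2(-R0[0,2],-R0[2,2])
for t in map(float,sys.argv[1:]):
    Rt=Ro.from_rotvec([0,t/2-tilt,0])*Rb
    tcp=f(t)+.019*Rt.as_matrix()[:,2]; print(t,np.round((tcp-st['tool_pos'])/.6,4),round((t/2-tilt)/2/np.pi,4))
E
python3 st.py .36 .44 .52 .6 .65 .675; python3 -c "
from h import *
snap('scene','s14.png')"
```

```text
[0.51246807 0.16379561 0.17544629] [-5.5  1.3 -0.7] 0.008792068879212118 22.8
hatch est 0.2821632263642584 resid [ 0.00024553 -0.00016613 -0.00013087] tilt 0.14417325390718394
0.36 [ 0.0113 -0.      0.0206] 0.0057
0.44 [0.0241 0.0003 0.0409] 0.0121
0.52 [0.0384 0.0006 0.0602] 0.0184
0.6 [0.0542 0.001  0.0782] 0.0248
0.65 [0.0648 0.0013 0.0887] 0.0288
0.675 [0.0703 0.0014 0.0938] 0.0308
```

View pics/s14.png

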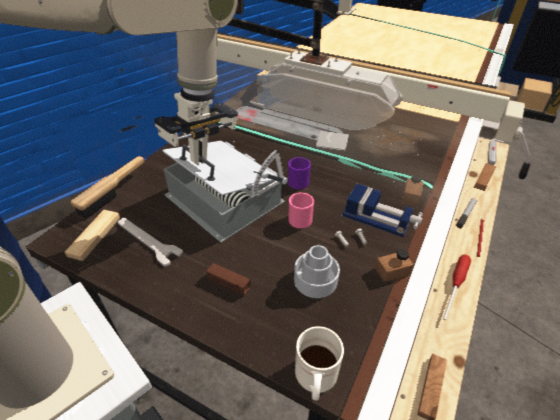

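The hatch is rising at about 0.28 rad with the bar at about (210,178); the cups stay nested at (318,270). I'll go on.

Emit:
jog_arm --commands '[[[0.0055,0,0.0105],[0,0.003,0],1],[[0.0113,0,0.0206],[0,0.0057,0],1],[[0.0175,0.0002,0.031],[0,0.009,0],1],[[0.0241,0.0003,0.0409],[0,0.0121,0],1],[[0.0384,0.0006,0.0602],[0,0.0184,0],1],[[0.0542,0.001,0.0782],[0,0.0248,0],1],[[0.0648,0.0013,0.0887],[0,0.0288,0],1],[[0.0703,0.0014,0.0938],[0,0.0308,0],1],[[0.0703,0.0014,0.0938],[0,0.0308,0],1],[[0.0703,0.0014,0.0938],[0,0.0308,0],1]]'

```text
t: 24.1
tool_pos: [0.5516, 0.1647, 0.2138]
orientation: [-2.013, -2.06, 0.345]
force: [-6.7, 1.1, 3.1]
opening: 0.0089
```

```bash
python3 st.py .675; python3 - <<'E'
from h import *
s=robot.read_camera('scene')
crop(s,'s15.png',(150,110,430,310),2.8)
crop(s,'s16.png',(200,130,300,205),7.8)
d=robot.read_camera('wrist'); crop(d,'w16.png',(0,0,560,420),1.4)
E
```

```text
[0.55791228 0.16470694 0.23171969] [-6.7  1.1  3.1] 0.008931749069869785 24.1
hatch est 0.6766947251660913 resid [ 5.51638247e-04 -7.07912661e-05 -6.73605357e-04] tilt 0.3386931149357063
0.675 [ 0.0006 -0.0001 -0.0015] -0.0002
```

View pics/s16.png

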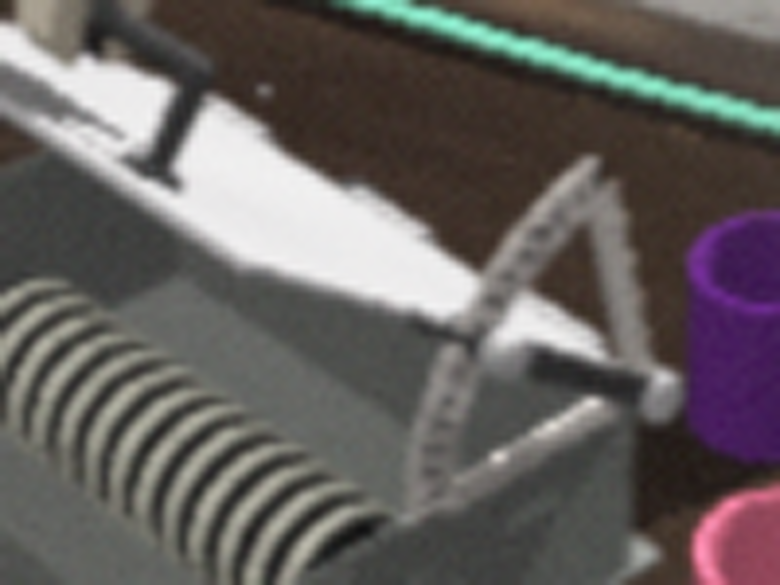

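View pics/w16.png

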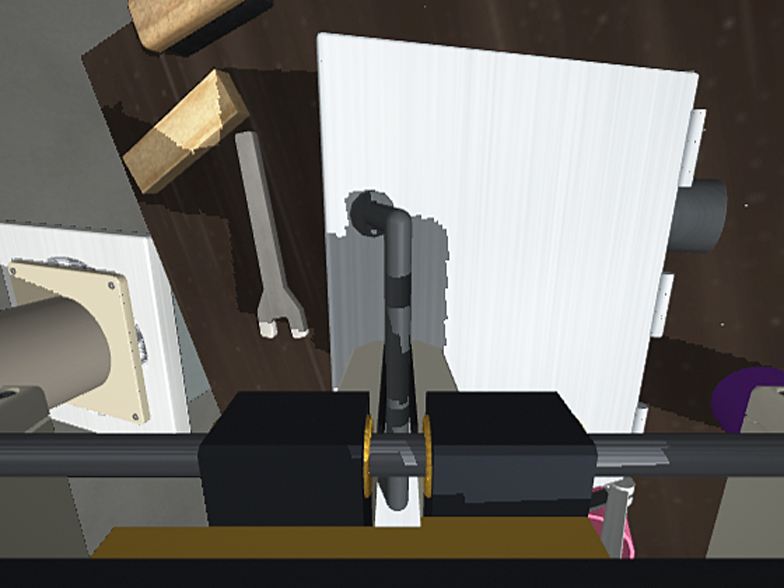

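View pics/s15.png

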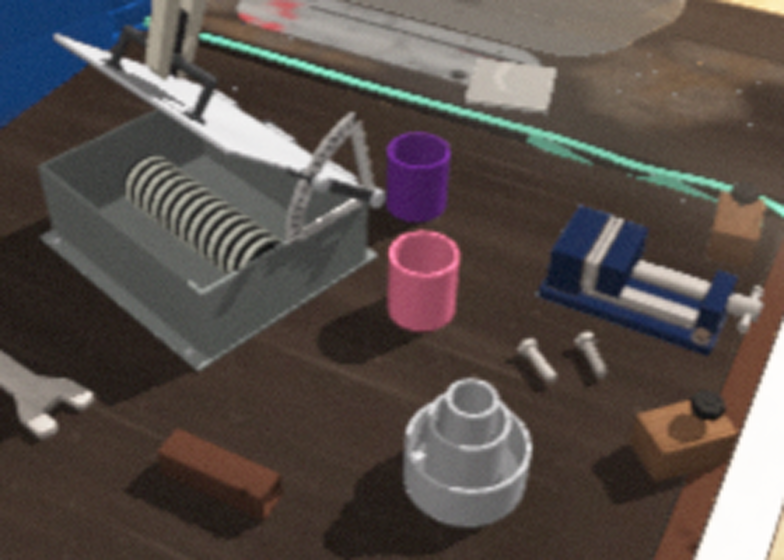

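```bash
python3 - <<'E'
from h import *
s=robot.read_camera('scene')
q=[]
for th,c in ((.64,(255,0,0)),(.675,(0,0,255)),(.71,(0,255,0))):
    q.append((np.array([hp(.2,-.128,th,.003),hp(0.0,-.128,th,.003)]),c))
    q.append((np.array([hp(.135,-.142,th),hp(.1,-.142,th)]),c))
crop(s,'s17.png',(200,130,300,205),7.8,q)
st=robot.read_state(); print(st['dq'],st['t'])
E
```

```text
[-4.42085705e-04 -1.66867304e-03  1.20578564e-03  5.09042959e-04
 -1.14720767e-03 -6.29370365e-05] 24.25
```

View pics/s17.png

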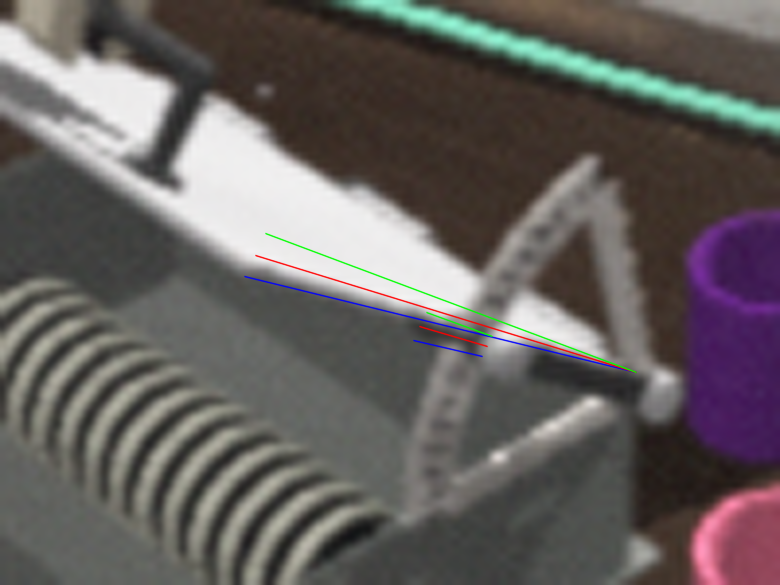

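```bash
python3 st.py .688
```

```text
[0.55787408 0.16472645 0.23168852] [-5.8  0.8  3.1] 0.009213413287036653 24.25
hatch est 0.676427931004624 resid [ 5.51878073e-04 -9.11331557e-05 -6.73531507e-04] tilt 0.33855229425575817
0.688 [ 0.0035 -0.0001  0.0012] 0.0009
```

Emit:
jog_arm --commands '[[[0.0025,0,0.0023],[0,0.0009,0],1],[[0.0025,0,0.0023],[0,0.0009,0],1],[[0.0025,0,0.0023],[0,0.0009,0],1],[[0.0025,0,0.0023],[0,0.0009,0],1],[[0.0025,0,0.0023],[0,0.0009,0],1],[[0.0025,0,0.0023],[0,0.0009,0],1],[[0.0025,0,0.0023],[0,0.0009,0],1],[[0.0025,0,0.0023],[0,0.0009,0],1]]'

```text
t: 25.25
tool_pos: [0.5531, 0.1647, 0.2152]
orientation: [-2.01, -2.056, 0.35]
force: [-2.2, 1.4, -1.3]
opening: 0.009
```

```bash
python3 st.py; python3 - <<'E'
from h import *
s=robot.read_camera('scene'); crop(s,'s18.png',(200,120,345,305),3.2)
E
```

```text
[0.55946794 0.16469786 0.23306571] [-2.2  1.4 -1.3] 0.008974874180442663 25.25
hatch est 0.6878178395273051 resid [ 5.86105570e-04 -2.67196656e-05 -7.32165657e-04] tilt 0.34419687615660904
```

View pics/s18.png

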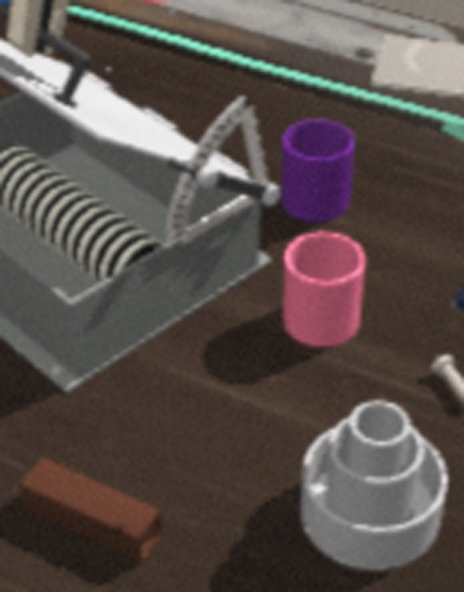

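The hatch edge lies along the index arm (tip near (168,163) in the crop) and the cups are nested at (375,485). I'm handing the job in.

```bash
python3 -c "
from h import *
print(robot.close_job())"
```

```text
the job is handed in; nothing more can be done
None
```

I nested the medium cup in the large one and the small cup in the medium one. Then I pinched the hatch bar, raised the hatch and handed the job in at about 25 s while still holding it still. No verdict was reported.

- **Cups:** with the hatch still shut, all three rims matched their nested positions in the wrist and scene pictures to about 1–2 mm. After raising the hatch they still looked nested and upright.
- **Hatch angle:** at the end the gripper pose gave a hatch angle of about 0.688 rad.
- **Index arm angle:** I measured about 0.675–0.68 rad in the wrist view and about 0.69 rad in the scene view.
- **Disagreement:** before the last small lift, the gripper pose gave 0.676 rad for the hatch, while the scene picture suggested about 0.665 rad. So I raised it by about 0.011 rad. Taking any pair of these readings, the hatch and arm agree to within about 0.02 rad, against the 0.07 allowed.
- **Index arm and bystanders:** I never moved the tool near the index arm, mug, square tube or stop block. The arm and tube looked unmoved in the last pictures. The mug and block were outside the final crop and last seen in place during the lift. I did not measure any of their positions again.

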